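# Take the locking lid off the bedside biscuit jar

## Robot

A 7-joint arm with a two-finger parallel gripper is mounted at the origin on the work surface. World frame = base frame: x ahead of the robot, y to its left, z up, the work surface at z = 0. Lengths are in m, angles in rad, forces in N, time in s.
With the tool pointing down it reaches from about 0.425 to 0.8 m from the base axis. Payload 8.3 kg.
Tool frame: the origin (TCP) lies at the very end of the fingers, on their centre line; the grasp point (between the pads) lies 19 mm behind it; z points along the fingers, y is the line along which they close (so a half turn about z gives the same grasp; the last joint's range is limited). The gripper opens to 85 mm and grips with 20 to 120 N. Pads are 22 mm wide; open, the fingers measure 114 mm over their backs; the gripper's body (76 mm by 85 mm) begins 54 mm behind the grasp point. The pads swing forward as they close: fully open they stand 13 mm farther back than shut.
Start: joints at [-1.39, 0.383, 0.016, 1.37, -0.006, 1.388, -0.046], TCP at [0.151, 0.607, 0.231] pointing down, gripper open.
Joint ranges: [-2.95, 2.95], [-0.25, 2.06], [-1.52, 1.56], [0.18, 2.33], [-1.44, 4.58], [0.02, 2.06], [-3.01, 3.01]. Speed limits (rad/s): [2.39, 2.39, 3.01, 3.01, 3.14, 3.14, 3.14].

## Interface

Orientations are given as a unit quaternion [w, x, y, z].
In Python, from bench import env gives the robot as it stands.
- The arm moves only by the shell command python3 -m crank 'ROWS' [OPENING] [FORCE]. ROWS is a JSON object of lists of equal length, an entry for each row: "xyz": the shift along the tool's x, y, z in m, a list of three; "twist": the turn, a rotation vector about the tool's x, y, z in degrees, a list of three. In form: {"xyz": [[dx, dy, dz], ...], "twist": [[wx, wy, wz], ...]}. A call has 1 to 5 rows; each row is the pose to reach, as a shift and turn from the pose commanded when the call began, along the tool's axes at that moment; what a row does not reach only later rows make up. A row lasts 1/12 s, in which the tool goes at most 41.7 mm and 7.16 degrees, less where a joint would pass 70% of its speed; a pose out of reach is approached as far as the arm can. A call with a gripper value outside its range is refused whole. OPENING is the opening in per cent of the stroke, from 0 (shut) to 100 (fully open), set as the call begins (- or left out, the last holds). The fingers move at their own pace and stop on an object; FORCE is the grip in N (left out, the last holds). Time passes only in rows, so rows that repeat a pose let the fingers close. It gives the time, the measured TCP pose, the force, the opening and the grip force at its end, in the units of the state.
- env.sense(): the state, without advancing time (a new reading comes with each control period).
- env.get_image(name): name is "scene" or "top"; returns (picture, depth): 420x560x3 uint8, red, green, blue; 420x560 float32, m along the optical axis (not along the pixel's ray), 0 where there is no reading.
- env.get_calibration(name): a dict with "fx", "fy", "cx", "cy" (pixels), "extrinsics" (4x4, takes a point from world to camera coordinates). Camera axes: x right, y up, looking along -z (the intrinsics and any distortion apply to the point x, -y, -z); pixel columns grow to the right and rows downward; lengths in m; the calibration is good to about 2 mm. A picture is of the moment at which its call begins. get_calibration takes no time and is no camera call.
- env.job_done(): hands the job in; it is judged then, once.
Trained networks look in the newest picture that a camera, given by its name, has taken for a name from the list of things; names that differ only in an ending like _2 or _b are one class to them, and where a whole thing is asked for, a point or a joint stands for the part that bears it (a point fixed in the world has none). Each returns a list of dicts, best first, with "confidence" (0 to 1); they miss things now and then, are a little off and sometimes report something else, mostly with a low value. They report only what shows in the picture. A call takes as long as a camera call. They do not tell look-alikes from the thing itself.
- env.recognise(camera, query): "centre" ([row, column] in pixels, amid what is visible of it).
- env.regions_of(camera, query): "mask" (420x560 bool, what is visible of it) and "centre" ([row, column] in pixels, amid what is visible of it).
The state is a dict: "time": time; "q": joint angles; "qd": joint speeds; "joint_efforts": joint torques, N m; "ee_pos": TCP position; "ee_rot": TCP orientation; "wrist_force": force on the tool from outside, world axes, zero at the start; "torque": the same for the moment, N m; "width": opening from 0.0 (shut) to 1.0 (fully open); "grasp_force": force on a finger pad.
Only numpy, scipy, OpenCV 4.12 (cv2) and the standard library are available. Lean on these libraries where they do the work, as an engineer would, in place of code of your own. Each camera call takes 0.05 s, during which the arm holds its last target. There are 200 camera calls.

## Task

Open the stoneware jar: take its locking lid off by the knob, feeling for the turn at which it comes free, without wrenching it. Set the lid down gently, knob up, so that all of it is over the round cork mat, and leave everything else where it stands.

Things in the scene. Friction and masses are not known exactly. Their poses are not given: they have to be found in the camera images.
- jar: a round white stoneware jar, fixed to the table top, 124 mm wide, 110 mm tall to its rim; origin at the centre of its underside, z up. Its outside and its yaw tell nothing about where the gaps in its throat are.
- lid: the jar's white stoneware lid, 0.22 to 0.42 kg, loose on the rim: a disc 124 mm wide, 8 mm thick, origin at the centre of the disc's underside (110 mm above the table at the start), z up. Below it a plug 80 mm wide reaches 24 mm down, with 3 mm of play all round in the jar's throat. A free lid turns with under 0.1 N m and, unlocked, lifts with its weight only.
- lug (a point): one of two lugs, 18 mm wide and 11 mm thick, that stick out of the plug's foot along the lid's +x and -x to 50 mm from the axis; this point is the outer end of the +x one, 18 mm below the lid's origin, hidden inside the jar. They stand under a ring in the throat and lock the lid: pulled up when locked it rises about 3 mm and stops hard.
- mouth (a point): centre of the jar's mouth, at rim height. The throat's ring has two opposite gaps, hidden by the lid, that let the lugs out with 10 degrees to spare either side. Turned anticlockwise (from above) the lid is at the gaps 25 to 107 degrees from its start, different each time; 31 degrees past their middle the lugs meet a hard stop. So turn to the stop, then 31 degrees back, or try lifts on the way.
- knob (a point): middle of the grip of the lid's knob: on the lid's axis, 33 mm above the lid's origin. The knob is round wood, a head 30 mm wide from 20 to 46 mm above the lid's origin, on a neck 18 mm wide; the top of the disc is 8 mm above the lid's origin. A light grip (20 to 30 N) slips round the knob at the stop and spares the lid.
- mat: a round cork mat fixed flat on the table, 170 mm wide, 5 mm thick; origin at the centre of its underside. The lid set down on it stands on its plug, its origin 29 mm above the table.
- mug: a terracotta mug, 80 mm wide, 95 mm tall, handle at its +y; bystander, origin at the centre of its underside
- candle: a white pillar candle, 68 mm wide, 70 mm tall; bystander, origin at the centre of its underside
- clock: a wooden alarm clock, 50 x 110 x 80 mm (x, y, z); bystander, origin at the centre of its underside
- case: a grey spectacles case, 60 x 155 x 34 mm (x, y, z); bystander, origin at the centre of its underside
- dish: a shallow grey dish, 110 mm wide, 22 mm tall; bystander, origin at the centre of its underside
- phone: a black phone lying flat, 72 x 150 x 9 mm (x, y, z); bystander, origin at the centre of its underside
There are look-alikes about, which are no part of the job. What is meant by the mat is not turquoise, and is the larger of those in its own colour.

How it is judged:
On the way:
1. the lid is off the jar, lifted well clear of its rim (height (world z) of lid above 0.15 m), for 0.1 s.
At the end, for the whole second after the job is handed in: The lid stands still on the cork mat, released, knob up and level within 0.1 rad, on its plug (its origin 24 to 34 mm above the table), its centre within 25 mm of the mat's centre, so that all of the lid is over the mat (horizontal distance between lid and mat below 0.025 m and height (world z) of lid between 0.024 and 0.034 m and angle between lid's own z axis and vertical below 0.1 rad and linear speed of lid below 0.01 m/s and angular speed of lid below 0.1 rad/s); the robot touches nothing.
It fails at once if the lid is wrenched: more than 60 N between lid and jar (contact force between lid and jar above 60 N).
It fails at once if the lid is dropped or pressed hard on the mat: more than 45 N between them (contact force between lid and mat above 45 N).
It fails at once if the lid is tipped by more than 0.6 rad (angle between lid's own z axis and vertical above 0.6 rad).
It fails at once if a bystander is moved by more than 30 mm (distance of any of mug, candle, clock, case, dish, phone from where it was at the start of the episode above 0.03 m).
It also fails if it takes over 61 s, if anything falls off the work surface, if the arm or the gripper's body presses on something with over 40 N, if the wrist force passes 120 N, or if a joint passes its speed limit or range.

## Working session

There is one attempt and no reset: what is moved stays moved. The work goes in short steps, Python scripts to look and compute and a shell command to move; the robot and the scene stay as the last step left them, time stands still between calls to the robot, and variables do not carry over. Pictures are saved under pics/ and viewed, at most 10 in all, crops included, and the job is handed in when it is done.

```bash
mkdir -p pics; cat > h.py <<'E'
from bench import env
import numpy as np, cv2
def img(n,f=None):
    p,d=env.get_image(n)
    if f: cv2.imwrite('pics/'+f,p[:,:,::-1])
    return p,d
def world(n,d,r,c):
    k=env.get_calibration(n); z=d[int(round(r)),int(round(c))]
    P=np.array([(c-k['cx'])/k['fx']*z,-(r-k['cy'])/k['fy']*z,-z,1])
    return (np.linalg.inv(k['extrinsics'])@P)[:3]
def cloud(n,d):
    k=env.get_calibration(n); r,c=np.mgrid[:d.shape[0],:d.shape[1]]
    P=np.stack([(c-k['cx'])/k['fx']*d,-(r-k['cy'])/k['fy']*d,-d,np.ones_like(d)],-1)
    return (P@np.linalg.inv(k['extrinsics']).T)[...,:3]
E
python3 - <<'E'
from h import *
D={}
for n in('top','scene'):
    p,d=img(n,n+'1.png');C=cloud(n,d)
    for q in('knob','lid','jar','mat','mug','candle','clock','case','dish','phone'):
        for x in env.regions_of(n,q)[:4]:
            m=x['mask']&(d>0)
            if m.sum()<5: continue
            P=C[m]
            print(n,q,round(x['confidence'],2),np.round(x['centre']),'med',np.median(P,0).round(3),'lo',np.percentile(P,2,axis=0).round(3),'hi',np.percentile(P,98,axis=0).round(3),np.median(p[m],0))
s=env.sense();print(s['time'],s['ee_pos'],s['ee_rot'],s['wrist_force'],s['q'])
print({k:v for k,v in env.get_calibration('top').items()})
E
```

```text
top knob 0.59 [231. 322.] med [ 0.521 -0.113  0.119] lo [ 0.467 -0.171  0.114] hi [ 0.577 -0.061  0.157] [145. 142. 132.]
top knob 0.39 [150. 272.] med [0.739 0.01  0.07 ] lo [ 0.713 -0.02   0.008] hi [0.775 0.041 0.074] [130. 126. 117.]
top lid 0.74 [229. 323.] med [ 0.521 -0.112  0.119] lo [ 0.467 -0.168  0.115] hi [ 0.577 -0.059  0.157] [145. 142. 132.]
top mat 0.97 [314. 134.] med [0.3   0.398 0.005] lo [0.226 0.324 0.001] hi [0.375 0.473 0.009] [ 9. 98. 93.]
top mat 0.72 [287. 197.] med [0.376 0.226 0.004] lo [ 0.323  0.173 -0.   ] hi [0.43  0.279 0.008] [111.  80.  48.]
top mat 0.67 [210. 238.] med [0.592 0.114 0.005] lo [0.518 0.038 0.001] hi [0.669 0.188 0.01 ] [112.  81.  49.]
top mug 0.74 [246. 126.] med [0.481 0.42  0.047] lo [0.443 0.365 0.002] hi [0.516 0.452 0.097] [71. 37. 21.]
top candle 0.87 [150. 272.] med [0.739 0.01  0.07 ] lo [ 0.713 -0.02   0.009] hi [0.776 0.04  0.074] [130. 126. 117.]
top candle 0.46 [231. 324.] med [ 0.522 -0.112  0.119] lo [ 0.467 -0.17   0.113] hi [ 0.578 -0.058  0.157] [145. 142. 132.]
top clock 0.77 [184. 124.] med [0.652 0.403 0.079] lo 
[... 2074 characters left out ...]
 [70. 67. 63.]
1.1 [0.1507864  0.60652092 0.23128829] [-5.17366729e-05  1.21566880e-01  9.92583241e-01 -1.05646148e-05] [0.36029395 0.15571776 0.35635153] [-1.38994523  0.38337717  0.01642222  1.37011205 -0.00634978  1.38818255
 -0.04650195]
{'fx': 383.1448960214431, 'fy': 383.1448960214431, 'cx': 281.32146144290135, 'cy': 219.58471560500396, 'extrinsics': array([[-1.18592070e-02, -9.99925163e-01,  3.00451397e-03,
        -8.05244328e-04],
       [ 9.95865526e-01, -1.15403212e-02,  9.01036932e-02,
        -5.55246119e-01],
       [-9.00622770e-02,  4.06065023e-03,  9.95927858e-01,
        -1.03284623e+00],
       [ 0.00000000e+00,  0.00000000e+00,  0.00000000e+00,
         1.00000000e+00]])}
```

View pics/top1.png

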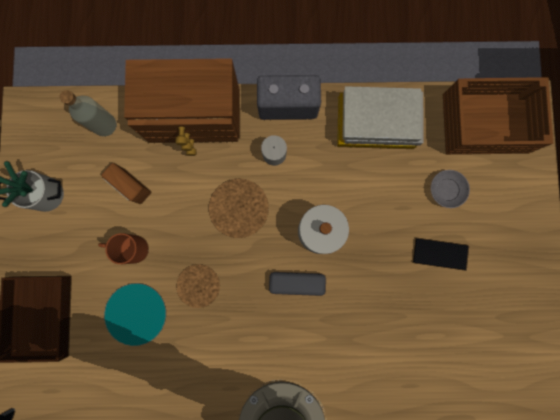

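View pics/scene1.png

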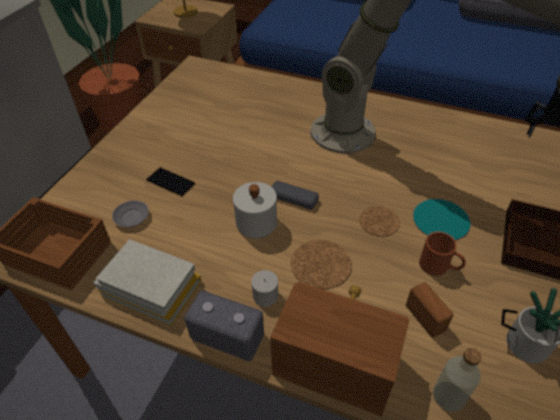

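The top view shows the larger cork mat at about (210,238), the jar and lid at (230,323) with the wooden knob at (229,326), and the smaller cork and turquoise mats nearer the robot. I'll refine the centres next and plan the first rows.

```bash
cat >> h.py <<'E'
from scipy.spatial.transform import Rotation as Ro
def go(*targets):
    s=env.sense(); q=np.array(s['ee_rot']); R=Ro.from_quat(q[[1,2,3,0]])
    print('t',round(s['time'],2),'pos',s['ee_pos'].round(4),'q',np.array(s['q']).round(2),'tilt',R.as_matrix()[:,2].round(3),'F',np.array(s['wrist_force']).round(1),'w',round(s['width'],3),s['grasp_force'])
    for t in targets: print(t,'->',R.inv().apply(np.array(t)-s['ee_pos']).round(4))
E
python3 - <<'E'
from h import *
def circ(P):
    A=np.c_[2*P[:,:2],np.ones(len(P))];x=np.linalg.lstsq(A,(P[:,:2]**2).sum(1),rcond=None)[0];return x[:2],np.sqrt(x[2]+x[0]**2+x[1]**2)
for n in('top','scene'):
    p,d=img(n);C=cloud(n,d).astype(np.float32)
    near=np.hypot(C[...,0]-.523,C[...,1]+.112)<.09
    for nm,m in(('knobtop',near&(C[...,2]>.148)),('disc',near&(abs(C[...,2]-.118)<.008))):
        P=C[m];c,r=cv2.minEnclosingCircle(P[:,:2].copy());print(n,nm,m.sum(),c,r,P.mean(0),np.percentile(P[:,2],95))
    m=near&(abs(C[...,2]-.118)<.008)
    for x in env.regions_of(n,'mat'):
        P=C[x['mask']&(abs(C[...,2]-.004)<.01)];print('mat',cv2.minEnclosingCircle(P[:,:2].copy()),P.mean(0))
go((.29,.5,.235),(.42,.3,.235))
E
```

```text
top knobtop 118 (0.5224725604057312, -0.11365990340709686) 0.014838485047221184 [ 0.5226265  -0.11329228  0.15606306] 0.15878616
top disc 1760 (0.5225965976715088, -0.1143135204911232) 0.06214204430580139 [ 0.52213126 -0.11339182  0.11849465] 0.1213418
mat ((0.5946738719940186, 0.11409201472997665), 0.0850100964307785) [0.59311634 0.11365933 0.00557284]
mat ((0.3005794882774353, 0.39963844418525696), 0.08731328696012497) [0.30143112 0.3980845  0.00512455]
mat ((0.37654319405555725, 0.22508594393730164), 0.05958077684044838) [0.37658918 0.22551957 0.00386511]
mat ((0.5320797562599182, -0.12730658054351807), 0.0718793198466301) [ 0.5473915  -0.10925255  0.00170988]
scene knobtop 75 (0.525002658367157, -0.11414090543985367) 0.016540639102458954 [ 0.5264686  -0.11259192  0.1540017 ] 0.1572327
scene disc 997 (0.5237880349159241, -0.11284247785806656) 0.06522094458341599 [ 0.5313631  -0.11032979  0.11681056] 0.12039111
mat ((0.30103984475135803, 0.39761117100715637), 0.08877097070217133) [0.3001759  0.39846367 0.00375117]
mat ((0.3786788284778595, 0.22973968088626862), 0.061974942684173584) [0.38010263 0.22837831 0.00246474]
mat ((0.5914388298988342, 0.11464686691761017), 0.08783352375030518) [0.59553015 0.11579574 0.00381652]
t 1.3 pos [0.1508 0.6065 0.2313] q [-1.39  0.38  0.02  1.37 -0.01  1.39 -0.05] tilt [-0. -0. -1.] F [-0.1 -0.   0.8] w 1.002 0.0
(0.29, 0.5, 0.235) -> [-0.1608 -0.0698 -0.0037]
(0.42, 0.3, 0.235) -> [-0.3352 -0.2325 -0.0037]
```

```bash
python3 -m crank '{"xyz":[[-0.032,-0.014,-0.002],[-0.064,-0.028,-0.004],[-0.096,-0.042,-0.006],[-0.128,-0.056,-0.008],[-0.16,-0.07,-0.008]],"twist":[[0,0,7],[0,0,14],[0,0,21],[0,0,28],[0,0,35]]}' 100 25
python3 -c "
from h import *
go((.385,.34,.235),(.45,.2,.235),(.523,-.1135,.235))"
```

```text
time: 1.72
ee_pos: [0.2904, 0.499, 0.2399]
ee_rot: [-0.0, 0.417, 0.909, 0.001]
wrist_force: [-0.1, 1.3, -0.5]
width: 0.999
grasp_force: 0.0
t 1.72 pos [0.2904 0.499  0.2399] q [-1.24  0.27  0.18  1.5  -0.05  1.37 -0.35] tilt [ 0.     0.001 -1.   ] F [-0.1  1.3 -0.5] w 0.999 0.0
(0.385, 0.34, 0.235) -> [-0.1822 -0.032   0.0048]
(0.45, 0.2, 0.235) -> [-0.3307 -0.074   0.0047]
(0.523, -0.1135, 0.235) -> [-0.616  -0.2231  0.0044]
```

```bash
python3 -m crank '{"xyz":[[-0.036,-0.006,0],[-0.073,-0.013,0],[-0.109,-0.019,0],[-0.146,-0.026,0],[-0.182,-0.032,0]],"twist":[[0,0,7],[0,0,14],[0,0,21],[0,0,28],[0,0,35]]}' >/dev/null
python3 -c "
from h import *
go((.46,.18,.235),(.523,-.1135,.235))"
```

```text
t 2.13 pos [0.3852 0.3398 0.2395] q [-1.1   0.14  0.35  1.67 -0.05  1.34 -0.64] tilt [ 0.     0.001 -1.   ] F [1.4 0.4 0.9] w 1.0 0.0
(0.46, 0.18, 0.235) -> [-0.1665  0.0586  0.0044]
(0.523, -0.1135, 0.235) -> [-0.4648  0.0922  0.0043]
```

```bash
python3 -m crank '{"xyz":[[-0.033,0.012,0],[-0.067,0.024,0],[-0.1,0.035,0],[-0.133,0.047,0],[-0.167,0.059,0]],"twist":[[0,0,7],[0,0,14],[0,0,21],[0,0,28],[0,0,35]]}' >/dev/null
python3 -c "
from h import *
go((.495,.02,.22),(.523,-.1135,.2))"
```

```text
t 2.55 pos [0.4612 0.1804 0.2396] q [-0.93  0.09  0.54  1.72 -0.05  1.34 -0.9 ] tilt [ 0.     0.001 -1.   ] F [ 0.5 -0.3 -0.3] w 1.0 0.0
(0.495, 0.02, 0.22) -> [-0.1233  0.108   0.0195]
(0.523, -0.1135, 0.2) -> [-0.2261  0.1977  0.0394]
```

```bash
python3 -m crank '{"xyz":[[-0.025,0.022,0],[-0.049,0.043,0.005],[-0.074,0.065,0.01],[-0.099,0.086,0.015],[-0.123,0.108,0.02]],"twist":[[0,0,7],[0,0,14],[0,0,21],[0,0,28],[0,0,35]]}' >/dev/null
python3 -c "
from h import *
go((.523,-.1135,.21))"
```

```text
t 2.97 pos [0.4957 0.0202 0.2194] q [-0.76  0.12  0.72  1.76 -0.08  1.29 -1.14] tilt [ 0.001  0.001 -1.   ] F [ 1.2  0.6 -0.5] w 1.001 0.0
(0.523, -0.1135, 0.21) -> [-0.0334  0.1323  0.0094]
```

```bash
python3 -m crank '{"xyz":[[-0.008,0.032,0.002],[-0.016,0.066,0.004],[-0.025,0.099,0.006],[-0.033,0.132,0.009],[-0.033,0.132,0.009]],"twist":[[0,0,7],[0,0,14],[0,0,21],[0,0,28],[0,0,28]]}' >/dev/null
python3 - <<'E'
from h import *
go((.523,-.1135,.125))
p,d=img('scene','s2.png');q,e=img('top')
cv2.imwrite('pics/c2.png',cv2.resize(np.hstack([p[110:260,180:330],q[160:310,250:400]])[:,:,::-1],None,fx=2.6,fy=2.6))
E
```

```text
t 3.38 pos [ 0.5235 -0.1189  0.2105] q [-0.56  0.26  0.87  1.68 -0.2   1.3  -1.27] tilt [ 0.001 -0.004 -1.   ] F [-1.1 -0.5 -0.1] w 1.0 0.0
(0.523, -0.1135, 0.125) -> [-0.0008 -0.0057  0.0855]
```

View pics/c2.png

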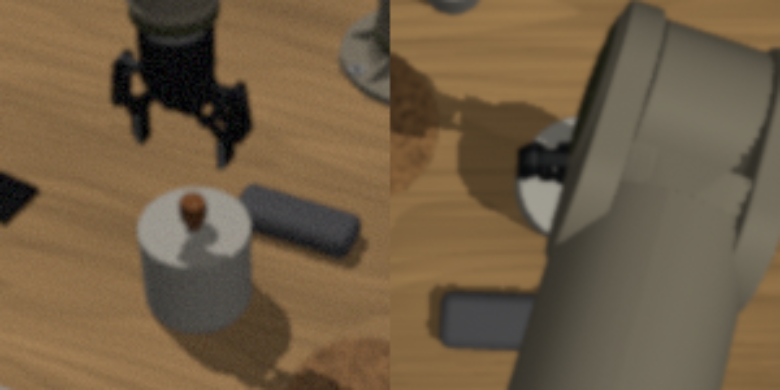

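The left crop shows the open fingers above the knob (about (190,210)) with the case and phone well clear; the right crop is mostly hidden by the arm. I'll settle over the knob, then descend.

```bash
python3 -m crank '{"xyz":[[0,0,0],[0,0,0]],"twist":[[0,0,0],[0,0,0]]}' >/dev/null
python3 -c "
from h import *
go((.523,-.1135,.15),(.523,-.1135,.125))"
```

```text
t 3.65 pos [ 0.5241 -0.1095  0.2103] q [-0.57  0.26  0.86  1.68 -0.2   1.3  -1.27] tilt [-0.     0.001 -1.   ] F [ 0.5 -0.3  1.5] w 1.002 0.0
(0.523, -0.1135, 0.15) -> [-0.001   0.0041  0.0603]
(0.523, -0.1135, 0.125) -> [-0.001   0.0041  0.0853]
```

```bash
python3 -m crank '{"xyz":[[0,0.001,0.015],[0,0.002,0.03],[0,0.002,0.045],[0,0.002,0.045],[0,0.002,0.045]],"twist":[[0,0,0],[0,0,0],[0,0,0],[0,0,0],[0,0,0]]}' >/dev/null
python3 -c "
from h import *
go((.523,-.1135,.125))"
```

```text
t 4.07 pos [ 0.5236 -0.1118  0.1651] q [-0.54  0.3   0.84  1.74 -0.24  1.21 -1.24] tilt [-0.001  0.001 -1.   ] F [0.5 0.2 0.6] w 1.0 0.0
(0.523, -0.1135, 0.125) -> [-0.0005  0.0017  0.0401]
```

```bash
python3 -m crank '{"xyz":[[0,0.001,0.012],[0,0.002,0.024],[0,0.002,0.034],[0,0.002,0.039],[0,0.002,0.039]],"twist":[[0,0,0],[0,0,0],[0,0,0],[0,0,0],[0,0,0]]}' 
python3 -m crank '{"xyz":[[0,0,0],[0,0,0],[0,0,0],[0,0,0],[0,0,0]],"twist":[[0,0,0],[0,0,0],[0,0,0],[0,0,0],[0,0,0]]}' 0 25
python3 -c "
from h import *
go();s=env.sense();print(s['torque'])"
```

```text
time: 4.48
ee_pos: [0.5229, -0.115, 0.1247]
ee_rot: [0.0, 1.0, -0.017, -0.001]
wrist_force: [0.6, 0.3, -0.2]
width: 1.002
grasp_force: 0.0
time: 4.9
ee_pos: [0.5242, -0.115, 0.1268]
ee_rot: [-0.0, 1.0, -0.017, 0.0]
wrist_force: [-0.7, 1.6, 2.8]
width: 0.342
grasp_force: 24.5
t 4.9 pos [ 0.5242 -0.115   0.1268] q [-0.52  0.35  0.83  1.79 -0.28  1.13 -1.2 ] tilt [ 0.001  0.    -1.   ] F [-0.7  1.6  2.8] w 0.342 24.455147981643677
[ 0.30009272  0.1367298  -0.01093772]
```

```bash
python3 -m crank '{"xyz":[[0,0,0],[0,0,0],[0,0,0],[0,0,0],[0,0,0]],"twist":[[0,0,-5],[0,0,-10],[0,0,-15],[0,0,-20],[0,0,-25]]}' 
python3 -c "
from h import *
go();s=env.sense();print(s['torque'])"
python3 -m crank '{"xyz":[[0,0,0],[0,0,0],[0,0,0],[0,0,0],[0,0,0]],"twist":[[0,0,-4],[0,0,-8],[0,0,-12],[0,0,-16],[0,0,-20]]}' 
python3 -c "
from h import *
go();s=env.sense();print(s['torque'])"
```

```text
time: 5.32
ee_pos: [0.5242, -0.1153, 0.1268]
ee_rot: [0.0, 0.979, 0.202, 0.001]
wrist_force: [-0.8, -0.2, 1.6]
width: 0.342
grasp_force: 24.5
t 5.32 pos [ 0.5242 -0.1153  0.1268] q [-0.45  0.33  0.74  1.79 -0.24  1.12 -0.8 ] tilt [ 0.001  0.    -1.   ] F [-0.8 -0.2  1.6] w 0.342 24.505491256713867
[ 0.04508135 -0.03198928 -0.17932729]
time: 5.73
ee_pos: [0.5242, -0.1154, 0.1268]
ee_rot: [0.0, 0.93, 0.368, 0.0]
wrist_force: [-1.5, 0.2, 2.8]
width: 0.344
grasp_force: 24.6
t 5.73 pos [ 0.5242 -0.1154  0.1268] q [-0.4   0.31  0.67  1.78 -0.22  1.12 -0.47] tilt [ 0.001 -0.    -1.   ] F [-1.5  0.2  2.8] w 0.344 24.550234973430634
[ 0.06979922  0.12451773 -0.19094446]
```

```bash
T='from h import *
go();s=env.sense();print(s["torque"].round(3))'
python3 -m crank '{"xyz":[[0,0,0],[0,0,0],[0,0,0],[0,0,0],[0,0,0]],"twist":[[0,0,-4],[0,0,-8],[0,0,-12],[0,0,-16],[0,0,-20]]}' >/dev/null
python3 -c "$T"
python3 -m crank '{"xyz":[[0,0,0],[0,0,0],[0,0,0],[0,0,0],[0,0,0]],"twist":[[0,0,-4],[0,0,-8],[0,0,-12],[0,0,-16],[0,0,-20]]}'  >/dev/null
python3 -c "$T"
python3 -m crank '{"xyz":[[0,0,0]],"twist":[[0,0,0]]}'  >/dev/null
python3 -c "$T
img('scene','s3.png')"
```

```text
t 6.15 pos [ 0.5241 -0.1154  0.1268] q [-0.35  0.3   0.61  1.78 -0.19  1.12 -0.14] tilt [ 0.001  0.    -1.   ] F [-0.   0.2  3.2] w 0.344 24.59201753139496
[ 0.089  0.163 -0.18 ]
t 6.57 pos [ 0.5243 -0.1161  0.1268] q [-0.3   0.3   0.55  1.78 -0.17  1.11  0.19] tilt [ 0.001 -0.001 -1.   ] F [ 1.2 -4.8  0.7] w 0.338 24.938288927078247
[-1.031 -0.175 -0.458]
t 6.65 pos [ 0.5242 -0.1163  0.1268] q [-0.3   0.3   0.55  1.78 -0.17  1.11  0.19] tilt [ 0.001 -0.001 -1.   ] F [ 0.7 -2.7  1.4] w 0.345 25.031785368919373
[-0.646 -0.187 -0.058]
```

```bash
T='from h import *
go();s=env.sense();print(s["torque"].round(3))'
for i in 1; do python3 -m crank '{"xyz":[[0,0,0],[0,0,0],[0,0,0]],"twist":[[0,0,-3],[0,0,-6],[0,0,-9]]}' >/dev/null; done
python3 -c "$T"
python3 -m crank '{"xyz":[[0,0,0],[0,0,0],[0,0,0]],"twist":[[0,0,-3],[0,0,-6],[0,0,-9]]}' >/dev/null
python3 -c "$T"
```

```text
t 6.95 pos [ 0.5243 -0.1152  0.1268] q [-0.28  0.29  0.53  1.78 -0.16  1.11  0.33] tilt [ 0.001  0.    -1.   ] F [ 1.9 -1.5  1.5] w 0.34 25.078619420528412
[-0.191 -0.144 -0.458]
t 7.2 pos [ 0.5241 -0.1146  0.1267] q [-0.26  0.29  0.5   1.78 -0.16  1.11  0.48] tilt [ 0.     0.001 -1.   ] F [ 1.2 -3.   2.7] w 0.343 25.142679512500763
[-0.594 -0.028 -0.476]
```

The torque holds at -0.46 N m while the grip slips, so the lid is at the stop. I'll turn back 31° and try a gentle lift.

```bash
T='from h import *
go();s=env.sense();print(s["torque"].round(3))'
python3 -m crank '{"xyz":[[0,0,0],[0,0,0],[0,0,0],[0,0,0],[0,0,0]],"twist":[[0,0,6],[0,0,12],[0,0,19],[0,0,25],[0,0,32]]}' >/dev/null
python3 -c "$T"
python3 -m crank '{"xyz":[[0,0,0],[0,0,-0.002],[0,0,-0.004],[0,0,-0.006],[0,0,-0.008]],"twist":[[0,0,0],[0,0,0],[0,0,0],[0,0,0],[0,0,0]]}' >/dev/null
python3 -c "$T"
```

```text
t 7.62 pos [ 0.5242 -0.1148  0.1267] q [-0.34  0.3   0.59  1.78 -0.19  1.11 -0.05] tilt [ 0.001  0.    -1.   ] F [0.7 0.6 3.6] w 0.339 25.1878559589386
[ 0.006 -0.046  0.148]
t 8.03 pos [ 0.5234 -0.1151  0.1341] q [-0.34  0.29  0.6   1.77 -0.18  1.13 -0.05] tilt [-0.001  0.    -1.   ] F [-1.2 -0.1 -4. ] w 0.346 25.012510120868683
[ 0.027  0.011 -0.011]
```

```bash
T='from h import *
go((.594,.114,.2),(.594,.114,.06));s=env.sense();print(s["torque"].round(3))'
python3 -m crank '{"xyz":[[0,0,-0.01],[0,0,-0.022],[0,0,-0.037],[0,0,-0.052],[0,0,-0.067]],"twist":[[0,0,0],[0,0,0],[0,0,0],[0,0,0],[0,0,0]]}' - 40 >/dev/null
python3 -m crank '{"xyz":[[0,0,0],[0,0,0]],"twist":[[0,0,0],[0,0,0]]}' >/dev/null
python3 -c "$T
img('scene','s4.png')"
```

```text
t 8.62 pos [ 0.5245 -0.1154  0.2026] q [-0.36  0.23  0.61  1.68 -0.14  1.27 -0.09] tilt [ 0.003  0.    -1.   ] F [ 0.8 -0.5 -3.2] w 0.338 41.67537868022919
(0.594, 0.114, 0.2) -> [ 0.2391 -0.0172  0.0028]
(0.594, 0.114, 0.06) -> [ 0.239  -0.0175  0.1428]
[-0.026 -0.018  0.025]
```

View pics/s4.png

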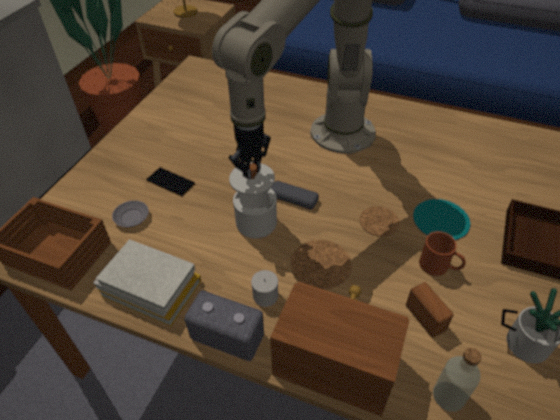

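The scene view shows the lid lifted off and level in the gripper at about (178,252), with the open jar below it at (210,256). Next I'll carry it across to the mat.

```bash
T='from h import *
go((.594,.114,.1))'
python3 -m crank '{"xyz":[[0.012,-0.001,0],[0.035,-0.003,0],[0.062,-0.005,0],[0.09,-0.007,0],[0.118,-0.009,0]],"twist":[[0,0,0],[0,0,0],[0,0,0],[0,0,0],[0,0,0]]}' >/dev/null
python3 -m crank '{"xyz":[[0.028,-0.002,0],[0.056,-0.004,0],[0.084,-0.006,0.0],[0.108,-0.008,0.0],[0.12,-0.009,0.0]],"twist":[[0,0,0],[0,0,0],[0,0,0],[0,0,0],[0,0,0]]}' >/dev/null
python3 -m crank '{"xyz":[[0,0,0],[0,0,0],[0,0,0],[0,0,0]],"twist":[[0,0,0],[0,0,0],[0,0,0],[0,0,0]]}' >/dev/null
python3 -c "$T"
```

```text
t 9.83 pos [0.592  0.1116 0.2012] q [-0.61  0.37  0.49  1.5  -0.18  1.31 -0.47] tilt [-0.    -0.001 -1.   ] F [ 0.7 -0.2 -2.8] w 0.334 41.5323007106781
(0.594, 0.114, 0.1) -> [0.003  0.001  0.1012]
```

```bash
T='from h import *
go((.594,.114,.0457))'
python3 -m crank '{"xyz":[[0.001,0,0.01],[0.002,0,0.025],[0.003,0.001,0.045],[0.003,0.001,0.065],[0.003,0.001,0.085]],"twist":[[0,0,0],[0,0,0],[0,0,0],[0,0,0],[0,0,0]]}' >/dev/null
python3 -m crank '{"xyz":[[0,0,0.015],[0,0,0.025],[0,0,0.03],[0,0,0.03],[0,0,0.03]],"twist":[[0,0,0],[0,0,0],[0,0,0],[0,0,0],[0,0,0]]}' >/dev/null
python3 -c "$T
p,d=img('scene','s5.png');C=cloud('scene',d).astype(np.float32)
for x in env.regions_of('scene','lid')[:3]: 
    P=C[x['mask']];print(x['confidence'],x['centre'],np.median(P,0),np.percentile(P,3,axis=0),np.percentile(P,97,axis=0))
m=(np.hypot(C[...,0]-.594,C[...,1]-.114)<.1)&(C[...,2]>.05)&(C[...,2]<.09)&(p.min(2)>80)
print(m.sum(),np.median(C[m],0),cv2.minEnclosingCircle(C[m][:,:2].copy()))
cv2.imwrite('pics/c5.png',cv2.resize(p[150:330,230:410,::-1],None,fx=3,fy=3))"
```

```text
t 10.67 pos [0.5946 0.1157 0.0868] q [-0.59  0.48  0.46  1.63 -0.23  1.09 -0.43] tilt [ 0.001  0.    -1.   ] F [ 0.4  1.3 -3.6] w 0.337 41.532302498817444
(0.594, 0.114, 0.0457) -> [-0.0018  0.0001  0.0411]
0.72 [253.7, 325.4] [0.61152095 0.1273615  0.07681109] [0.5515721  0.05962357 0.0696243 ] [0.6527257  0.16938175 0.10977378]
713 [0.61305606 0.1158673  0.07681824] ((0.5958253741264343, 0.1138329803943634), 0.0616980716586113)
```

View pics/c5.png

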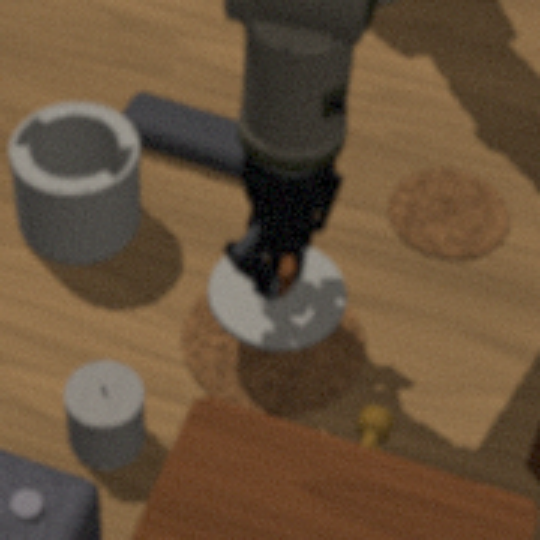

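The crop shows the lid level over the middle of the large mat at about (280,295). I'll lower it, slowing near the mat.

```bash
T='from h import *
go()'
python3 -m crank '{"xyz":[[-0.001,0,0.01],[-0.001,0,0.02],[-0.001,0,0.028],[-0.001,0,0.034],[-0.001,0,0.036]],"twist":[[0,0,0],[0,0,0],[0,0,0],[0,0,0],[0,0,0]]}' >/dev/null
python3 -m crank '{"xyz":[[0,0,0],[0,0,0]],"twist":[[0,0,0],[0,0,0]]}' >/dev/null
python3 -c "$T"
python3 -m crank '{"xyz":[[0,0,0.001],[0,0,0.002],[0,0,0.003],[0,0,0.003]],"twist":[[0,0,0],[0,0,0],[0,0,0],[0,0,0]]}' >/dev/null
python3 -c "$T"
```

```text
t 11.35 pos [0.5939 0.1149 0.0502] q [-0.58  0.52  0.44  1.66 -0.25  1.02 -0.42] tilt [-0. -0. -1.] F [ 0.4  0.5 -3.5] w 0.338 41.53241515159607
t 11.68 pos [0.5938 0.115  0.0472] q [-0.58  0.52  0.44  1.66 -0.25  1.02 -0.42] tilt [-0.  0. -1.] F [-1.   0.9 -3.8] w 0.336 41.5323132276535
```

```bash
T='from h import *
go()'
python3 -m crank '{"xyz":[[0,0,0.0005],[0,0,0.001],[0,0,0.001],[0,0,0.001]],"twist":[[0,0,0],[0,0,0],[0,0,0],[0,0,0]]}' >/dev/null
python3 -c "$T"
python3 -m crank '{"xyz":[[0,0,0.0005],[0,0,0.0005],[0,0,0.0005]],"twist":[[0,0,0],[0,0,0],[0,0,0]]}' >/dev/null
python3 -c "$T"
```

```text
t 12.02 pos [0.5938 0.115  0.0462] q [-0.58  0.52  0.44  1.66 -0.25  1.01 -0.42] tilt [-0. -0. -1.] F [-1.2  0.9 -4. ] w 0.34 41.53264403343201
t 12.27 pos [0.5939 0.115  0.0458] q [-0.58  0.52  0.44  1.66 -0.25  1.01 -0.42] tilt [ 0. -0. -1.] F [ 0.3  0.3 -2.3] w 0.34 41.77360475063324
```

```bash
T='from h import *
go()'
python3 -m crank '{"xyz":[[0,0,0.0003],[0,0,0.0004],[0,0,0.0004]],"twist":[[0,0,0],[0,0,0],[0,0,0]]}' >/dev/null
python3 -c "$T"
```

```text
t 12.52 pos [0.5939 0.115  0.0458] q [-0.58  0.52  0.44  1.66 -0.25  1.01 -0.42] tilt [ 0.  0. -1.] F [-3.5 -0.4  4.2] w 0.335 42.03044593334198
```

```bash
T='from h import *
go()'
python3 -m crank '{"xyz":[[0,0,0],[0,0,0],[0,0,0],[0,0,0],[0,0,0]],"twist":[[0,0,0],[0,0,0],[0,0,0],[0,0,0],[0,0,0]]}' 90 25 >/dev/null
python3 -c "$T"
python3 -m crank '{"xyz":[[0,0,-0.01],[0,0,-0.025],[0,0,-0.045],[0,0,-0.07],[0,0,-0.1]],"twist":[[0,0,0],[0,0,0],[0,0,0],[0,0,0],[0,0,0]]}' >/dev/null
python3 -m crank '{"xyz":[[0,0,-0.02],[0,0,-0.04],[0,0,-0.05],[0,0,-0.05],[0,0,-0.05]],"twist":[[0,0,0],[0,0,0],[0,0,0],[0,0,0],[0,0,0]]}' >/dev/null
python3 -c "$T
p,d=img('scene');C=cloud('scene',d).astype(np.float32)
m=(np.hypot(C[...,0]-.594,C[...,1]-.114)<.1)&(C[...,2]>.022)&(C[...,2]<.05)&(p.min(2)>80)
print(m.sum(),np.median(C[m],0),cv2.minEnclosingCircle(C[m][:,:2].copy()))
cv2.imwrite('pics/s6.png',p[:,:,::-1])"
```

```text
t 12.93 pos [0.5939 0.115  0.0454] q [-0.58  0.52  0.44  1.66 -0.25  1.01 -0.42] tilt [ 0. -0. -1.] F [ 0.3 -0.4 -0.3] w 0.901 0.0
t 13.77 pos [0.5939 0.115  0.1954] q [-0.61  0.38  0.49  1.5  -0.18  1.3  -0.47] tilt [ 0.  0. -1.] F [-0.6  0.4  0.1] w 0.899 0.0
1107 [0.6027204  0.11604758 0.03576862] ((0.5921670794487, 0.11261573433876038), 0.06523115932941437)
```

View pics/s6.png

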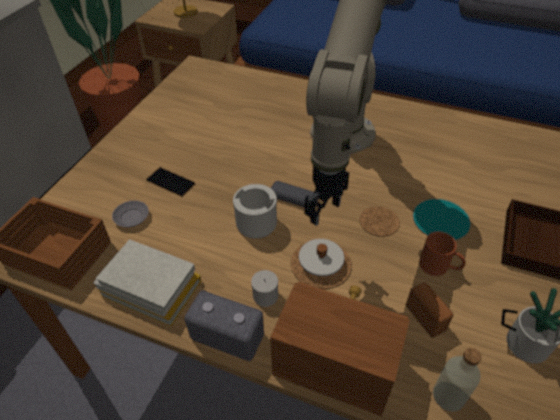

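The lid stands level on the large cork mat at (258,321), knob up and released. The gripper is clear at (190,325) and the bystanders have not moved.

```bash
python3 -c "
from bench import env
print(env.job_done())"
```

```text
the job is handed in; nothing more can be done
None
```

The jar is open and its lid stands knob up and level at the centre of the larger cork mat, released. Nothing else looked moved in the last picture. I handed the job in at about 14 s; no verdict came back.

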